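# Fish the brass block out of the dip well

## Robot

A 6-joint arm with a two-finger parallel gripper is mounted at the origin on the work surface. World frame = base frame: x ahead of the robot, y to its left, z up, the work surface at z = 0. Lengths are in m, angles in rad, forces in N, time in s.
With the tool pointing down it reaches from about 0.325 to 0.775 m from the base axis. Payload 9.3 kg.
Tool frame: the origin (TCP) lies midway between the tips of the shut fingers; the grasp point (between the pads) lies 19 mm behind it (bot.hold_point_z is the distance from the TCP to the grasp point, in m); z points along the fingers, y is the direction in which the jaws open and shut (so a half turn about z gives the same grasp; the last joint's range is limited). The gripper opens to 85 mm and grips with 20 to 120 N. Pads are 22 mm wide; open, the fingers measure 114 mm over their backs; the gripper's body (76 mm by 85 mm) begins 54 mm behind the grasp point. The pads swing forward as they close: fully open they stand 13 mm farther back than shut.
Start: joints at [-1.314, 0.259, 0.021, 1.334, 0, 1.418], TCP at [0.219, -0.504, 0.206] pointing down, gripper open.
Joint ranges: [-3.04, 3.04], [-0.91, 1.82], [-1.04, 1.36], [-1.92, 1.95], [-1.52, 1.45], [-3.14, 3.14]. Speed limits (rad/s): [2.22, 2.22, 2.79, 3.14, 3.14, 3.14].

## Interface

Orientations are given as [roll, pitch, yaw] about the fixed x, y, z axes, in that order (R = Rz(yaw) Ry(pitch) Rx(roll)).
In Python, from station import bot gives the robot as it stands. The module is installed in compiled form; this text tells all that it offers.
- The arm moves only by the shell command python3 -m inch 'ROWS' [FORCE]. ROWS is JSON, a list that holds one entry, the list of rows, each a list of 5 numbers: the gripper command: -1 is shut, 1 is fully open, values between are in proportion, then the shift along the tool's x, y, z in m, then the turn about the tool's z in degrees. A call has 1 to 20 rows; each row shifts and turns the commanded pose from where the row before left it, along the tool's axes as they then stand; what a row does not reach is not made up. A row lasts 1/8 s, in which the tool goes at most 62.5 mm and 10.7 degrees, less where a joint would pass 70% of its speed; a pose out of reach is approached as far as the arm can. A call is refused whole if a number of a shift passes 0.0625 or a number of a turn 10.7, either way. A call with a gripper value outside its range is refused whole. The fingers move at their own pace and stop on an object; FORCE is the grip in N (left out, the last holds). Time passes only in rows, so rows that do not move let the fingers close. It gives the time, the measured TCP pose, the force and the opening at its end, in the units of the state.
- bot.state(): the state, without advancing time (a new reading comes with each control period).
- bot.grab_frame(name): name is "scene" or "top" or "wrist"; returns the picture (420x560x3 uint8, red, green, blue); there is no depth.
- bot.camera_info(name): a dict with "fx", "fy", "cx", "cy" (pixels), "origin" and "attitude" of the camera in the world. Camera axes: x right, y down, z forward; pixel columns grow to the right and rows downward; lengths in m; the calibration is good to about 2 mm. A picture is of the moment at which its call begins: read the wrist's pose just before it. camera_info takes no time and is no camera call; for the wrist camera it gives the pose at the moment of the call.
- bot.finish_job(): hands the job in, once; it reports no verdict.
Trained networks look in the newest picture that a camera, given by its name, has taken for a name from the list of things; names that differ only in an ending like _2 or _b are one class to them, and where a whole thing is asked for, a point or a joint stands for the part that bears it (a point fixed in the world has none). Each returns a list of dicts, best first, with "conf" (0 to 1); they miss things now and then, are a little off and sometimes report something else, mostly with a low value. They report only what shows in the picture. A call takes as long as a camera call. They do not tell look-alikes from the thing itself.
- bot.find_in(camera, thing): "box" ([left, top, right, bottom] in pixels, round what is visible of it).
- bot.outline_of(camera, thing): "pixels" (420x560 bool, what is visible of it) and "box" ([left, top, right, bottom] in pixels, round what is visible of it).
- bot.place_of(camera, thing): "xy" ([column, row] in pixels: a listed point, or the origin of a listed thing).
The state is a dict: "time_s": time; "qpos": joint angles; "joint_vel": joint speeds; "tau": joint torques, N m; "tcp_pos": TCP position; "ee_rot": TCP orientation; "force": force on the tool from outside, world axes, zero at the start; "ft_torque": the same for the moment, N m; "opening": opening from 0.0 (shut) to 1.0 (fully open).
Only numpy, scipy, OpenCV 4.12 (cv2) and the standard library are available. Lean on these libraries where they do the work, as an engineer would, in place of code of your own. Each camera call takes 0.05 s, during which the arm holds its last target.

## Task

The brass block is standing at the bottom of one of the two deep wells of the blue dip rack. Use the orange-handled hook picker to lift it out by its wire bail (do not touch the block with the gripper), stand it upright well inside the drip tray and unhook it, then put the picker back upright in its pocket in the rack and let go.

Things in the scene. Friction and masses are not known exactly. Their poses are not given: they have to be found in the camera images.
- picker: Hook picker, 168 mm tall, 160 g, standing in the rack's pocket. Origin: underside of its foot, on the bar's axis, z up. Steel bar 6 (x) x 18 (y) mm; orange grip 26 x 26 mm from z = 112 to 168 mm. Foot: plate 18 mm wide (y), 4 mm thick, x = -12 to +26 mm; its +x part is the hook's lip, upturned end at x = 22 to 26 mm, 8 mm high. Starts with +x within 6 degrees of the rack's +x.
- brass_block: Brass block 34 (x) x 54 (y) x 16 mm, 0.2 to 0.33 kg; origin at the centre of its underside. Stiff steel bail: legs at y = +-23 mm, cross bar along y above the middle, wire 6 mm thick, opening under the bar z = 16 to 41 mm, 40 mm wide. In either well, axes within 6 degrees of the rack's, 14 to 22 mm to +x of the well's middle: the hook has room on its -x side. Other well: an aluminium one.
- dip_rack: Blue steel rack, fixed, 104 (x) x 188 (y) x 130 mm, walls 4 mm; origin at the centre of its underside; -x side to the robot. Two open-topped wells, inside 96 (x) x 66 (y) mm, floor at z = 4 mm, centred at x = 0, y = -57 and +13 mm. The picker's pocket at the +y end: inside 60 (x) x 40 (y) mm, centred at x = 0, y = +70 mm, floor at z = 50 mm. All rims at z = 130 mm.
- drip_tray: Low steel drip tray with a black mat, fixed, 170 (x) x 140 (y) mm outside, walls 3 mm thick and 12 mm high, floor at z = 3 mm; origin at the centre of its underside. Empty at the start; it stands to the left or right of the rack.
Things that resemble listed ones, but are neither listed nor needed, are in the scene too. There is more than one size of the picker; the one meant has the size given above.

How it is judged:
By the outcome, as a careful person would: the job done as asked, in the order asked, and still so for the second after the job is handed in, with the robot touching nothing.
It also fails if it takes over 58 s, if anything falls off the work surface, if the arm or the gripper's body presses on something with over 40 N, if the wrist force passes 120 N, or if a joint passes its speed limit or range.

## Working session

There is one attempt and no reset: what is moved stays moved. The work goes in short steps, Python scripts to look and compute and a shell command to move; the robot and the scene stay as the last step left them, time stands still between calls to the robot, and variables do not carry over. Pictures are saved under pics/ and viewed, and the job is handed in when it is done.

```bash
mkdir -p pics; ls; python3 - <<'E'
from station import bot
import cv2
for n in ("scene","top","wrist"):
    im=bot.grab_frame(n); cv2.imwrite(f"pics/{n}0.png",im[:,:,::-1])
    c=bot.camera_info(n); print(n,c)
s=bot.state(); print(s)
for n in ("scene","top"):
    bot.grab_frame(n)
    for t in ("picker","brass_block","dip_rack","drip_tray"):
        print(n,t,[(round(d["conf"],2),[round(v) for v in d["box"]]) for d in bot.find_in(n,t)],[(round(d["conf"],2),[round(float(v),1) for v in d["xy"]]) for d in bot.place_of(n,t)])
E
```

```text
pics
scene {'fx': 458.3885181497124, 'fy': 458.3885181497124, 'cx': 278.1750157738136, 'cy': 206.62908994410287, 'origin': array([ 0.90853163, -0.25087464,  0.82054777]), 'attitude': array([-2.61130128,  0.00739733,  0.93561306])}
top {'fx': 497.1110948491875, 'fy': 497.1110948491875, 'cx': 281.2156358358326, 'cy': 205.48265519954748, 'origin': array([0.45638959, 0.0082324 , 0.91305121]), 'attitude': array([-3.07732801, -0.00782411, -1.57839384])}
wrist {'fx': 313.42885254688747, 'fy': 313.42885254688747, 'cx': 280.96437309172825, 'cy': 204.59941376816425, 'origin': array([ 0.28132896, -0.47541852,  0.37314488]), 'attitude': array([ 2.86941254e+00,  2.68235062e-03, -1.16129453e+00])}
{'time_s': 0.15, 'qpos': array([-1.31360501e+00,  2.59038121e-01,  2.09460937e-02,  1.33372693e+00,
       -2.53180138e-05,  1.41817726e+00]), 'joint_vel': array([-0.00065604, -0.00154189,  0.00207904,  0.00147376,  0.00055175,
       -0.00175286]), 'tau': array([ 3.65492211e-03, -5.55972469e+01,  3.44661641e+01,  1.13678112e-02,
       -7.18055776e-05, -2.19375971e-05]), 'tcp_pos': array([ 0.21905383, -
[... 325 characters left out ...]
 [251, 100, 280, 197]), (0.52, [312, 155, 413, 242])] [(0.98, [268.6, 184.9]), (0.78, [239.2, 234.4]), (0.78, [200.6, 213.1])]
scene brass_block [] []
scene dip_rack [(0.8, [138, 200, 267, 319])] [(0.95, [208.7, 266.0])]
scene drip_tray [(0.81, [312, 154, 415, 239])] [(0.78, [358.1, 198.9])]
top picker [(0.94, [327, 229, 379, 266]), (0.8, [328, 162, 355, 194]), (0.56, [231, 219, 275, 253])] [(0.85, [254.2, 233.0]), (0.8, [342.7, 245.9]), (0.66, [331.1, 185.7])]
top brass_block [(0.65, [356, 167, 380, 184])] [(0.96, [360.9, 178.6])]
top dip_rack [(0.62, [316, 143, 437, 214])] [(0.83, [365.6, 185.5])]
top drip_tray [(0.86, [136, 109, 229, 213])] [(0.61, [181.4, 160.3]), (0.29, [334.7, 186.4])]
```

View pics/scene0.png

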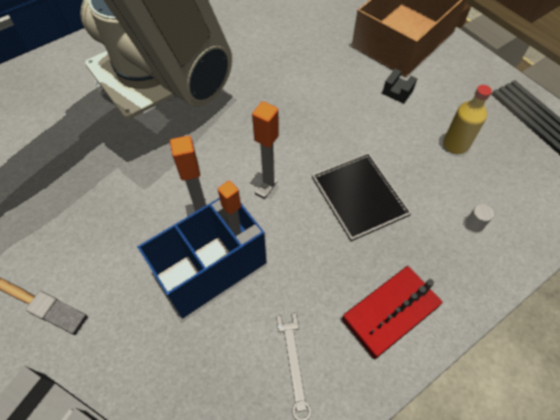

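View pics/top0.png

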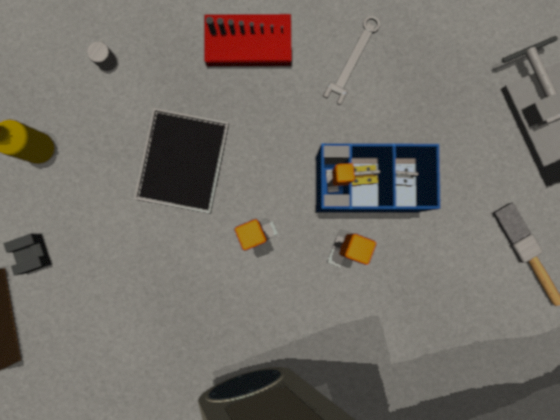

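```bash
python3 - <<'E'
import cv2
a=cv2.imread("pics/top0.png")[130:280,220:450]
cv2.imwrite("pics/top0z.png",cv2.resize(a,None,fx=3.4,fy=3.4,interpolation=cv2.INTER_CUBIC))
a=cv2.imread("pics/scene0.png")[90:330,130:420]
cv2.imwrite("pics/scene0z.png",cv2.resize(a,None,fx=2.5,fy=2.5,interpolation=cv2.INTER_CUBIC))
E
```

```text
(no output)
```

View pics/top0z.png

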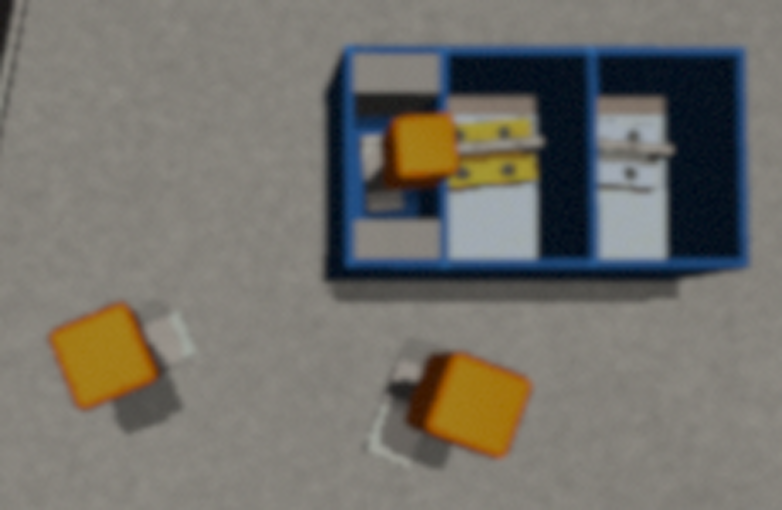

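View pics/scene0z.png

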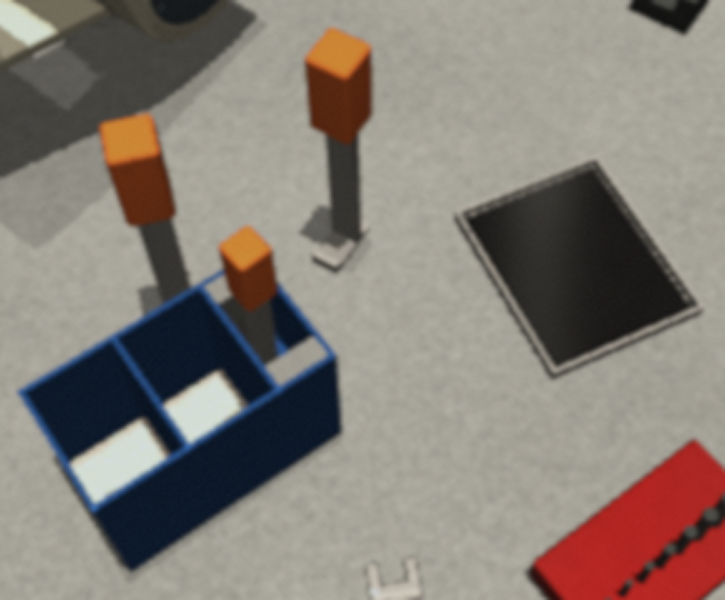

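Candidates for the picker, as top-view pixels: in the rack pocket at (343,173), standing outside at (250,234), and standing outside at (358,248). The one in the pocket fits. It looks smaller and stands in the rack, and I'll check its size below. The brass (yellow) block is in the middle well at (364,175), and the aluminium one is at (405,175). Next I'll measure them.

```bash
cat > h.py <<'E'
import numpy as np, cv2
from scipy.spatial.transform import Rotation as R
from scipy.optimize import least_squares
def cam(c):
    return np.array(c["origin"]),R.from_euler("xyz",c["attitude"]).as_matrix(),c
def proj(c,P):
    o,M,k=cam(c); q=(np.atleast_2d(P)-o)@M
    return np.c_[k["fx"]*q[:,0]/q[:,2]+k["cx"],k["fy"]*q[:,1]/q[:,2]+k["cy"]]
def unproj(c,uv,z):
    o,M,k=cam(c); uv=np.atleast_2d(uv)
    d=np.c_[(uv[:,0]-k["cx"])/k["fx"],(uv[:,1]-k["cy"])/k["fy"],np.ones(len(uv))]@M.T
    return o+d*((z-o[2])/d[:,2])[:,None]
def T(pose,pts):
    x,y,a=pose; c,s=np.cos(a),np.sin(a); p=np.atleast_2d(pts).astype(float)
    return np.c_[x+c*p[:,0]-s*p[:,1],y+s*p[:,0]+c*p[:,1],p[:,2]]
def overlay(im,c,segs,name,crop=None,f=3):
    im=cv2.resize(im[:,:,::-1],None,fx=f,fy=f,interpolation=cv2.INTER_CUBIC)
    for pts,col in segs:
        p=((proj(c,pts)+.5)*f).astype(int); cv2.polylines(im,[p],False,col,1)
    if crop: a,b,w,h=[int(v*f) for v in crop]; im=im[b:b+h,a:a+w]
    cv2.imwrite(name,im)
def box(x0,x1,y0,y1,z): return np.array([[x0,y0,z],[x1,y0,z],[x1,y1,z],[x0,y1,z],[x0,y0,z]])
E
python3 - <<'E'
from station import bot
from h import *
c=bot.camera_info("top"); im=cv2.imread("pics/top0.png")[:,:,::-1]
uv=np.array([[220+a/3.4,130+b/3.4] for a,b in [(346,47),(744,47),(748,267),(346,265)]])
loc=np.array([[52,94],[52,-94],[-52,-94],[-52,94]])/1000.
loc=np.c_[loc,np.full(4,.13)]
r=least_squares(lambda p:(proj(c,T(p,loc))-uv).ravel(),[.5,-.1,0]); rk=r.x
print("rack",rk,np.degrees(rk[2]),"res",r.fun.round(1))
# tray: network outline
bot.grab_frame("top")
o=bot.outline_of("top","drip_tray")[0]["pixels"].astype(np.uint8)
q=cv2.boxPoints(cv2.minAreaRect(cv2.findContours(o,0,2)[0][0])); w=unproj(c,q,.006); print("tray corners",q.round(1),w.round(3),"centre",w.mean(0))
# orange tops
hsv=cv2.cvtColor(np.ascontiguousarray(im),cv2.COLOR_RGB2HSV)
m=((hsv[...,0]>8)&(hsv[...,0]<20)&(hsv[...,1]>180)&(hsv[...,2]>190)).astype(np.uint8)
n,l,st,ce=cv2.connectedComponentsWithStats(m)
for i in range(1,n):
    if st[i,4]>100:
        rr=cv2.minAreaRect(np.argwhere(l==i)[:,::-1].astype(np.float32)); print(st[i],rr,unproj(c,ce[i],.218))
segs=[(T(rk,p),(0,255,255)) for p in (box(-.052,.052,-.094,.094,.13),box(-.048,.048,-.02,.046,.13),box(-.048,.048,-.09,-.024,.13),box(-.03,.03,.05,.09,.13),box(-.048,.048,-.02,.046,.004))]
overlay(im,c,segs,"pics/ov1.png",(220,130,230,150),3.4)
E
```

```text
rack [ 0.55268336 -0.15643211 -0.00966007] -0.5534811781161417 res [-0.4 -0.6  0.3 -0.2  0.3  0.2 -0.2  0.5]
tray corners [[134.5 198.7]
 [152.4 107.2]
 [228.9 122.2]
 [211.  213.6]] [[0.529 0.268 0.006]
 [0.698 0.237 0.006]
 [0.67  0.096 0.006]
 [0.501 0.129 0.006]] centre [0.59941836 0.18271643 0.006     ]
```

View pics/ov1.png

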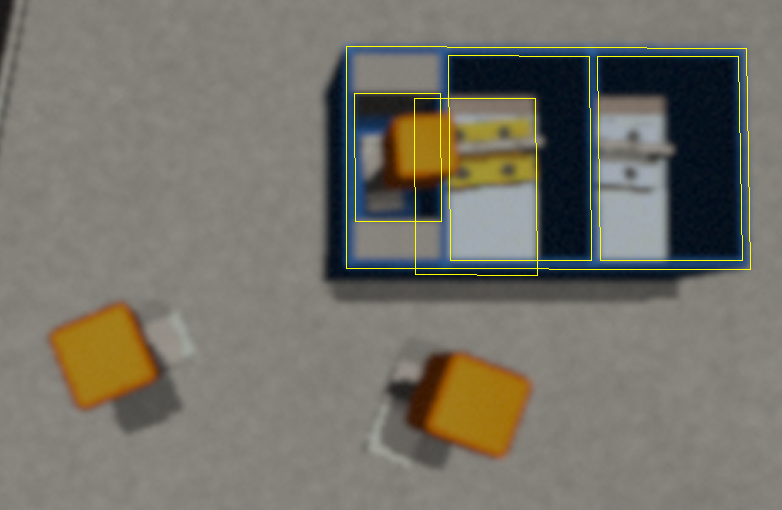

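```bash
python3 -m inch '[[[1,0,0,-0.021,-9.4],[1,0,0,-0.021,-9.4],[1,0,0,-0.021,-9.4],[1,0,0,-0.021,-9.4],[1,0,0,-0.021,-9.4],[1,0,0,-0.021,-9.4],[1,0,0,-0.021,-9.4],[1,0.03,0.033,0,0],[1,0.03,0.033,0,0],[1,0.03,0.033,0,0],[1,0.03,0.033,0,0],[1,0.03,0.033,0,0],[1,0.03,0.033,0,0],[1,0.03,0.033,0,0],[1,0.03,0.033,0,0],[1,0.03,0.033,0,0],[1,0.03,0.033,0,0],[1,0,0,0,0],[1,0,0,0,0]]]' 120
python3 - <<'E'
from station import bot
from h import *
c=bot.camera_info("wrist"); im=bot.grab_frame("wrist"); cv2.imwrite("pics/w1.png",im[:,:,::-1])
s=bot.state(); print(s["tcp_pos"],s["ee_rot"],s["qpos"],c["origin"],c["attitude"])
import pickle; pickle.dump((c,im),open("w1.pkl","wb"))
for t in ("picker","brass_block"):
    print(t,[(round(d["conf"],2),[round(float(v),1) for v in d["xy"]]) for d in bot.place_of("wrist",t)])
E
```

```text
time_s: 3.52
tcp_pos: [0.5527, -0.2087, 0.3524]
ee_rot: [-3.141, 0.0, 1.559]
force: [-0.6, -0.3, 0.5]
opening: 1.003
[ 0.55243852 -0.20906933  0.35262639] [-3.14141679e+00  1.60319379e-04  1.55788075e+00] [-5.03676924e-01  3.44385846e-01  5.15918093e-01  1.74240812e+00
 -2.24281588e-04  1.08003500e+00] [ 0.55334603 -0.13871098  0.52045277] [ 2.87062645e+00  1.00757308e-03 -1.23020590e-02]
picker [(0.7, [209.8, 93.5]), (0.64, [278.5, 76.2])]
brass_block [(0.63, [292.0, 116.9])]
```

View pics/w1.png

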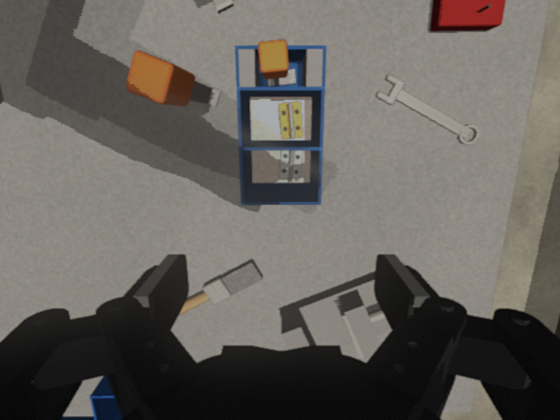

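```bash
python3 - <<'E'
from h import *
im=cv2.imread("pics/w1.png")
cv2.imwrite("pics/w1z.png",cv2.resize(im[30:215,225:340],None,fx=3.2*1,fy=3.2,interpolation=cv2.INTER_CUBIC))
cv2.imwrite("pics/w1z2.png",cv2.resize(im[85:155,235:330],None,fx=8,fy=8,interpolation=cv2.INTER_CUBIC))
cv2.imwrite("pics/w1z3.png",cv2.resize(im[30:95,230:330],None,fx=8,fy=8,interpolation=cv2.INTER_CUBIC))
E
```

```text
(no output)
```

View pics/w1z2.png

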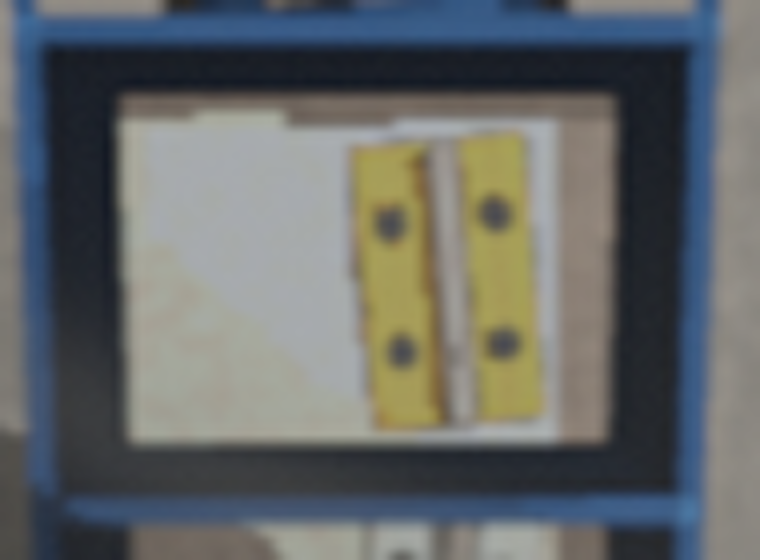

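View pics/w1z3.png

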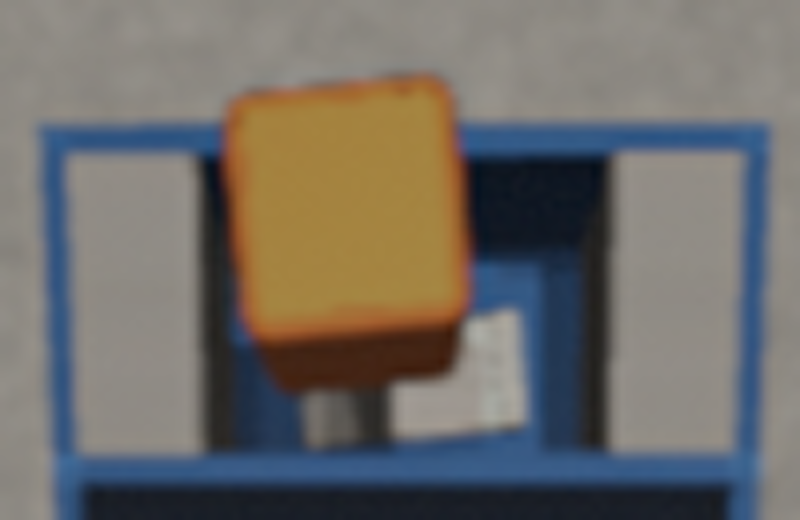

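```bash
python3 - <<'E'
from h import *
import pickle; c,im=pickle.load(open("w1.pkl","rb"))
def fit(uv,loc,p0):
    r=least_squares(lambda p:(proj(c,T(p,loc))-uv).ravel(),p0); print(r.x.round(4),np.degrees(r.x[2]).round(2),"res",r.fun.round(1)); return r.x
def rect(x0,x1,y0,y1,z): return np.array([[x0,y1,z],[x1,y1,z],[x1,y0,z],[x0,y0,z]])
z2=lambda a:np.array(a)/8.+[235,85]-.4; z3=lambda a:np.array(a)/8.+[230,30]-.4
rk=fit(np.vstack([z3([(38,125),(770,125)]),z2([(46,45),(692,45),(676,493),(60,493)])]),
  np.vstack([rect(-.052,.052,-.094,.094,.13)[:2],rect(-.048,.048,-.02,.046,.13)]),[.55,-.156,0])
bl=fit(z2([(350,147),(525,133),(543,417),(378,428)]),rect(-.017,.017,-.027,.027,.020),[.57,-.14,0])
pk=fit(z3([(235,95),(452,75),(468,316),(250,339)]),rect(-.013,.013,-.013,.013,.218),[.55,-.08,0])
M=np.array([[np.cos(rk[2]),np.sin(rk[2])],[-np.sin(rk[2]),np.cos(rk[2])]])
print("rel",M@(bl[:2]-rk[:2]),M@(pk[:2]-rk[:2]))
segs=[(T(rk,p),(0,255,255)) for p in (box(-.052,.052,-.094,.094,.13),box(-.048,.048,-.02,.046,.13),box(-.03,.03,.05,.09,.13),box(-.03,.03,.05,.09,.05))]
segs+=[(T(bl,box(-.017,.017,-.027,.027,.02)),(255,0,255)),(T(bl,box(-.003,.003,-.026,.026,.051)),(255,0,0)),(T(pk,box(-.013,.013,-.013,.013,.218)),(0,255,0)),(T(pk,box(-.012,.026,-.009,.009,.054)),(0,255,0))]
overlay(im,c,segs,"pics/ov2.png",(228,30,110,135),5)
E
```

```text
[ 0.5523 -0.1535 -0.0104] -0.6 res [ 0.1 -0.2  0.4 -0.4 -0.8 -0.2  0.3 -0.4  0.5  0.6 -0.5  0.7]
[ 0.5679 -0.1426  0.0739] 4.23 res [-0.1 -0.3  0.3 -0.5  0.4  0.2 -0.6  0.7]
[ 0.5471 -0.0859  0.0653] 3.74 res [-1.5 -0.8  1.  -0.8  1.1  1.1 -0.6  0.6]
rel [0.01548257 0.01103898] [-0.00586736  0.06759085]
```

View pics/ov2.png

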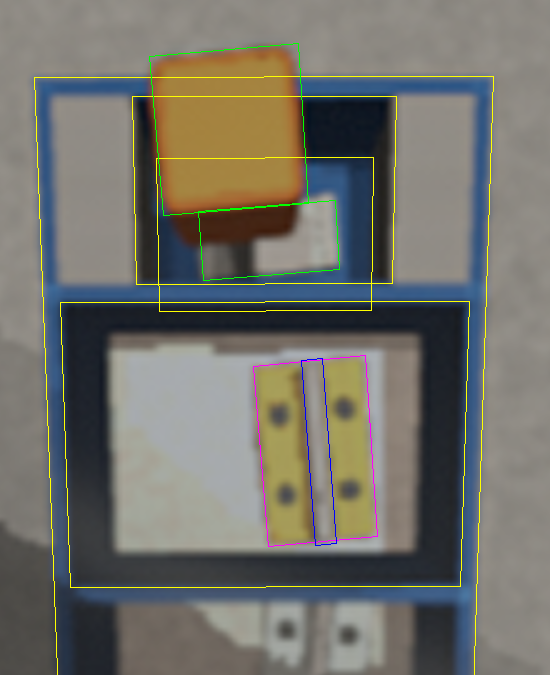

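```bash
python3 - <<'E'
from h import *
import pickle; c,im=pickle.load(open("w1.pkl","rb"))
z3=lambda a:np.array(a)/8.+[230,30]-.4
uv=z3([(235,95),(452,75),(468,316),(250,339),(520,306),(530,430),(305,450)])
loc=np.array([[-13,13,168],[13,13,168],[13,-13,168],[-13,-13,168],[26,9,4],[26,-9,4],[-12,-9,4]])/1e3
def f(p):
    q=loc*p[3]; q[:,2]+=.05; return (proj(c,T(p[:3],q))-uv).ravel()
r=least_squares(f,[.547,-.085,.06,1]); print(r.x,np.degrees(r.x[2]),r.fun.round(1))
# tall ones from top
c=__import__("station").bot.camera_info("top")
for q in [(358,249),(250,234)]: print(unproj(c,q,.217))
E
```

```text
[ 0.5470933  -0.08511411  0.07159309  0.97455154] 4.101982076920457 [-0.9 -0.1  0.5 -0.2  0.7  0.4  0.1  0.1 -0.5  1.2 -0.9 -0.7  0.8 -0.9]
[[ 0.4394648  -0.10435585  0.217     ]]
[[0.46152274 0.04636689 0.217     ]]
```

```bash
python3 -m inch '[[[1,0.041,-0.0023,0,0],[1,0.041,-0.0023,0,0],[1,0.04,-0.0024,0,-4.7],[1,0,0,0.04,0],[1,0,0,0.04,0],[1,0,0,0.04,0],[1,0,0,0,0],[1,0,0,0,0]]]' 120
python3 - <<'E'
from station import bot
from h import *
s=bot.state(); print(s["tcp_pos"],s["ee_rot"],s["force"],s["qpos"])
for n in ("wrist","scene"): cv2.imwrite(f"pics/{n}2.png",bot.grab_frame(n)[:,:,::-1])
E
```

```text
time_s: 4.68
tcp_pos: [0.5478, -0.0873, 0.2344]
ee_rot: [3.14, 0.001, 1.639]
force: [0.5, 0.0, 0.1]
opening: 0.996
[ 0.54776783 -0.08727442  0.23443015] [3.13968591e+00 8.01199650e-04 1.63928179e+00] [0.46096725 0.03315839 0.09663558] [-3.09270084e-01  2.58929768e-01  9.47867121e-02  1.40458545e+00
 -4.14360993e-05  1.19303997e+00]
```

View pics/wrist2.png

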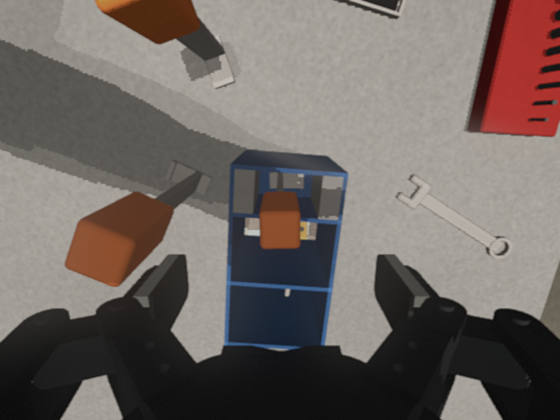

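View pics/scene2.png

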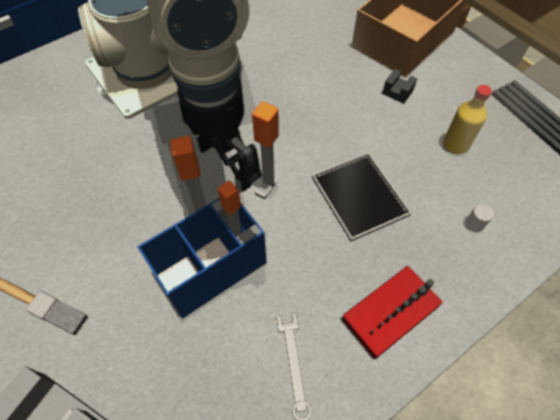

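```bash
python3 - <<'E'
from station import bot
from h import *
c=bot.camera_info("wrist"); im=cv2.imread("pics/wrist2.png")[:,:,::-1]
for pk in ([.5471,-.0859,.068],[.5471,-.0879,.068]):
  print([proj(c,T(pk,[[x,y,.218]])).round(1).tolist() for x,y in ((-.013,.013),(.013,.013),(.013,-.013),(-.013,-.013))])
pk=[.5471,-.0865,.068]
overlay(im,c,[(T(pk,box(-.013,.013,-.013,.013,.218)),(0,255,0)),(T(pk,box(-.012,.026,-.009,.009,.054)),(0,255,0)),(T([.5524,-.155,-.0102],box(-.052,.052,-.094,.094,.13)),(0,255,255))],"pics/ov3.png",(210,140,150,120),5)
E
```

```text
[[[258.6, 211.5]], [[300.9, 211.5]], [[300.2, 250.5]], [[259.4, 250.6]]]
[[[258.4, 214.6]], [[300.6, 214.6]], [[299.9, 253.4]], [[259.2, 253.4]]]
```

View pics/ov3.png

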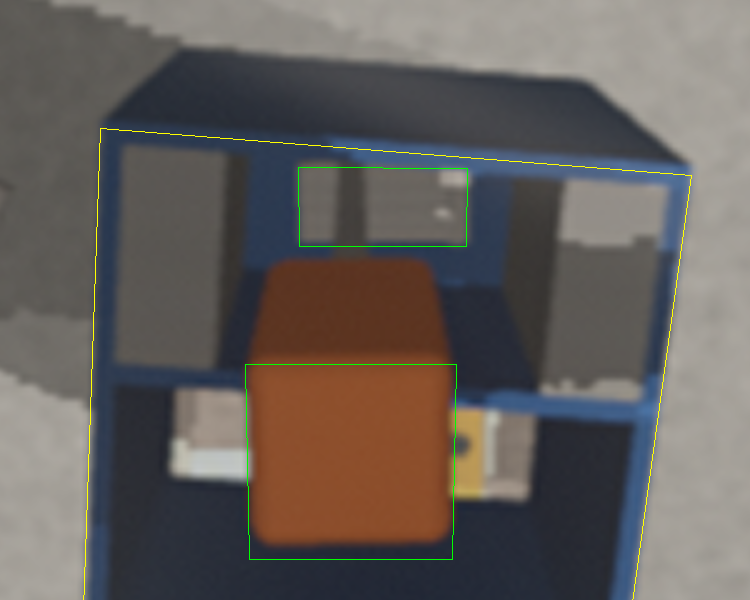

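```bash
python3 -m inch '[[[1,0,-0.0005,0.022,0],[1,0,0,0.022,0],[1,0,0,0.019,0],[1,0,0,0,0],[-1,0,0,0,0],[-1,0,0,0,0],[-1,0,0,0,0],[-1,0,0,0,0],[-1,0,0,0,0],[-1,0,0,0,0]]]' 120
python3 - <<'E'
from station import bot
s=bot.state(); print(s["tcp_pos"],s["ee_rot"],s["force"],s["opening"])
E
```

```text
time_s: 6.02
tcp_pos: [0.5474, -0.0867, 0.1706]
ee_rot: [3.14, 0.001, 1.64]
force: [-1.0, 0.0, 6.4]
opening: 0.279
[ 0.54736232 -0.08673217  0.1705539 ] [3.13992839e+00 7.13437011e-04 1.64028072e+00] [-1.01615502e+00  6.27533903e-03  6.39634317e+00] 0.27931405253471453
```

```bash
python3 -m inch '[[[-1,0,0,-0.02,0],[-1,0,0,-0.03,0],[-1,0,0,-0.03,0],[-1,0,0,-0.03,0],[-1,0,0,0,0],[-1,-0.02,-0.007,0,0],[-1,-0.02,-0.007,0,0],[-1,-0.0188,-0.0075,0,0],[-1,0,0,0,0],[-1,0,0,0,0]]]'
python3 - <<'E'
from station import bot
from h import *
s=bot.state(); print(s["tcp_pos"],s["ee_rot"],s["force"],s["opening"])
for n in ("wrist","scene","top"): cv2.imwrite(f"pics/{n}4.png",bot.grab_frame(n)[:,:,::-1])
c=bot.camera_info("wrist"); im=cv2.imread("pics/wrist4.png")[:,:,::-1]
p=[s["tcp_pos"][0],s["tcp_pos"][1],s["ee_rot"][2]-np.pi/2]; z=s["tcp_pos"][2]-.1206
rk=[.5524,-.155,-.0102]; bl=[.568,-.144,.074]
overlay(im,c,[(T(p,box(-.012,.026,-.009,.009,z+.004)),(0,255,0)),(T(rk,box(-.048,.048,-.02,.046,.13)),(0,255,255)),(T(bl,box(-.017,.017,-.027,.027,.02)),(255,0,255))],"pics/ov4.png",(180,140,200,150),4)
E
```

```text
time_s: 7.28
tcp_pos: [0.5295, -0.1467, 0.2792]
ee_rot: [-3.141, -0.001, 1.64]
force: [0.3, 0.1, -1.0]
opening: 0.276
[ 0.52946376 -0.14665624  0.2792479 ] [-3.14128061e+00 -5.08008272e-04  1.63983893e+00] [ 0.32972204  0.08811641 -1.00106516] 0.27627927501312094
```

View pics/ov4.png

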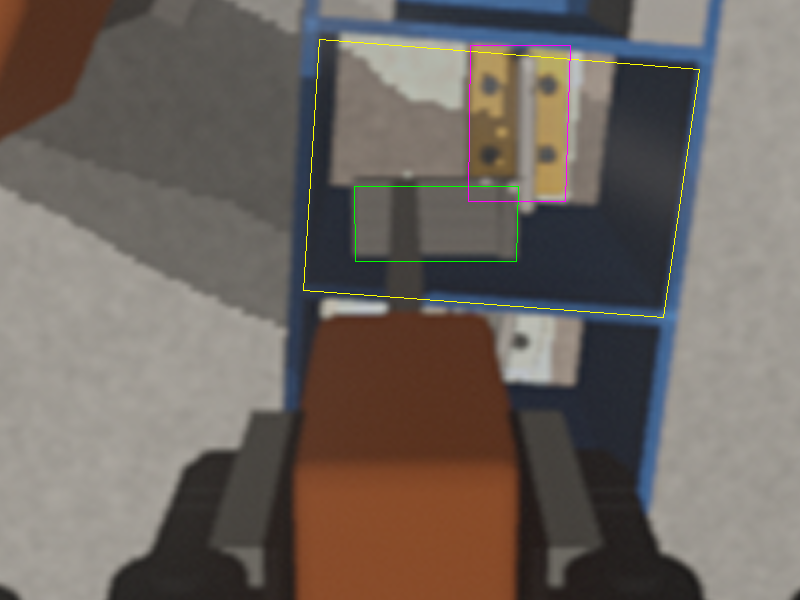

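View pics/scene4.png

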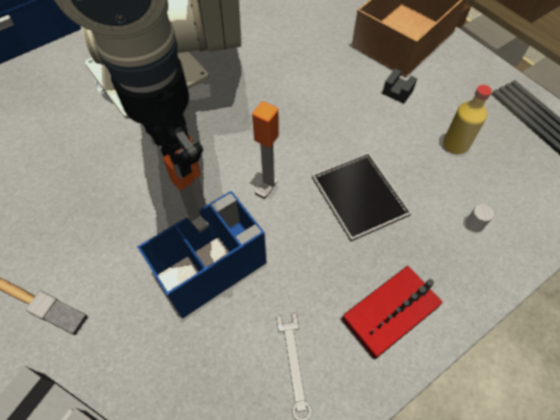

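```bash
python3 -m inch '[[[-1,0,0,0.025,0],[-1,0,0,0.03,0],[-1,0,0,0.025,0],[-1,0,0,0.015,0],[-1,0,0,0,0],[-1,0,0,0,0]]]'
python3 - <<'E'
from station import bot
from h import *
s=bot.state(); print(s["tcp_pos"],s["ee_rot"],s["force"],s["opening"])
for n in ("wrist",): cv2.imwrite(f"pics/{n}5.png",bot.grab_frame(n)[:,:,::-1])
c=bot.camera_info("wrist"); im=cv2.imread("pics/wrist5.png")[:,:,::-1]
p=[s["tcp_pos"][0],s["tcp_pos"][1],s["ee_rot"][2]-np.pi/2]; z=s["tcp_pos"][2]-.1206
rk=[.5524,-.153,-.0102]; bl=[.568,-.142,.074]
overlay(im,c,[(T(p,box(-.012,.026,-.009,.009,z+.004)),(0,255,0)),(T(rk,box(-.048,.048,-.02,.046,.13)),(0,255,255)),(T(bl,box(-.017,.017,-.027,.027,.02)),(255,0,255)),(T(bl,box(-.003,.003,-.026,.026,.051)),(255,0,0))],"pics/ov5.png",(180,140,200,150),4)
E
```

```text
time_s: 8.18
tcp_pos: [0.53, -0.1468, 0.1856]
ee_rot: [3.14, 0.001, 1.64]
force: [-0.3, -0.2, -1.1]
opening: 0.278
[ 0.53003625 -0.1468469   0.18557029] [3.14034221e+00 6.54178150e-04 1.64039658e+00] [-0.3017076  -0.23269207 -1.14913507] 0.2778207603471091
```

View pics/ov5.png

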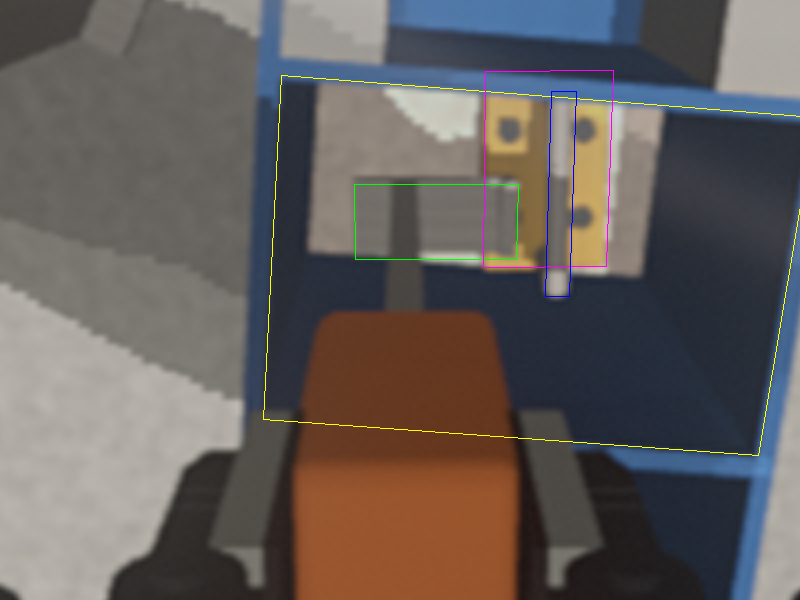

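```bash
python3 -m inch '[[[-1,0,0,0.015,0],[-1,0,0,0.015,0],[-1,0,0,0.0095,0],[-1,0,0,0,0],[-1,0,0,0,0]]]'
python3 - <<'E'
from station import bot
from h import *
s=bot.state(); print(s["tcp_pos"],s["ee_rot"],s["force"],s["opening"])
for n in ("wrist",): cv2.imwrite(f"pics/{n}6.png",bot.grab_frame(n)[:,:,::-1])
c=bot.camera_info("wrist"); im=cv2.imread("pics/wrist6.png")[:,:,::-1]
p=[s["tcp_pos"][0],s["tcp_pos"][1],s["ee_rot"][2]-np.pi/2]; z=s["tcp_pos"][2]-.1206
rk=[.5524,-.153,-.0102]; bl=[.568,-.142,.074]
overlay(im,c,[(T(p,box(-.012,.026,-.009,.009,z+.004)),(0,255,0)),(T(rk,box(-.048,.048,-.02,.046,.13)),(0,255,255)),(T(bl,box(-.017,.017,-.027,.027,.02)),(255,0,255)),(T(bl,box(-.003,.003,-.026,.026,.051)),(255,0,0))],"pics/ov6.png",(180,140,200,150),4)
E
```

```text
time_s: 8.85
tcp_pos: [0.5297, -0.1468, 0.1453]
ee_rot: [3.141, 0.0, 1.64]
force: [-0.4, 0.3, -1.3]
opening: 0.276
[ 0.52974532 -0.14682446  0.14530136] [3.14125910e+00 1.55145503e-04 1.64025509e+00] [-0.39348053  0.31389689 -1.33463468] 0.2763886400720195
```

View pics/ov6.png

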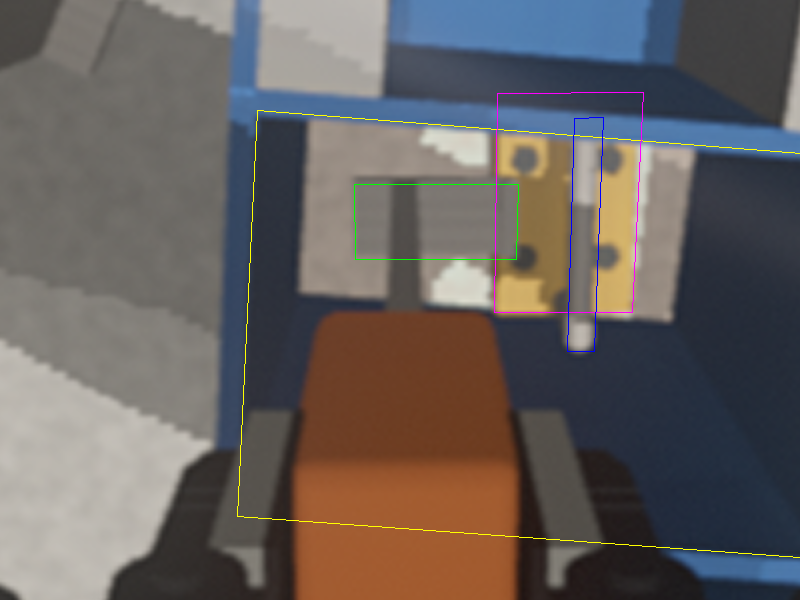

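```bash
python3 -m inch '[[[-1,0,0.006,0,0],[-1,0,0.006,0,0],[-1,0,0.006,0,0],[-1,0,0.007,0,0],[-1,0,0,0,0],[-1,0,0,0,0]]]'
python3 - <<'E'
from station import bot
from h import *
s=bot.state(); print(s["tcp_pos"],s["ee_rot"],s["force"],s["opening"])
for n in ("wrist",): cv2.imwrite(f"pics/{n}7.png",bot.grab_frame(n)[:,:,::-1])
c=bot.camera_info("wrist"); im=cv2.imread("pics/wrist7.png")[:,:,::-1]
p=[s["tcp_pos"][0],s["tcp_pos"][1],s["ee_rot"][2]-np.pi/2]; z=s["tcp_pos"][2]-.1206
bl=[.568,-.142,.074]
overlay(im,c,[(T(p,box(-.012,.026,-.009,.009,z+.004)),(0,255,0)),(T(bl,box(-.017,.017,-.027,.027,.02)),(255,0,255))],"pics/ov7.png",(180,140,200,150),4)
E
```

```text
time_s: 9.65
tcp_pos: [0.5544, -0.1449, 0.1449]
ee_rot: [-3.141, -0.0, 1.64]
force: [-0.5, 0.7, -1.3]
opening: 0.28
[ 0.55439697 -0.14493521  0.14494573] [-3.14126892e+00 -1.40871413e-04  1.64033227e+00] [-0.48716947  0.65395213 -1.30217297] 0.27966807223658013
```

View pics/ov7.png

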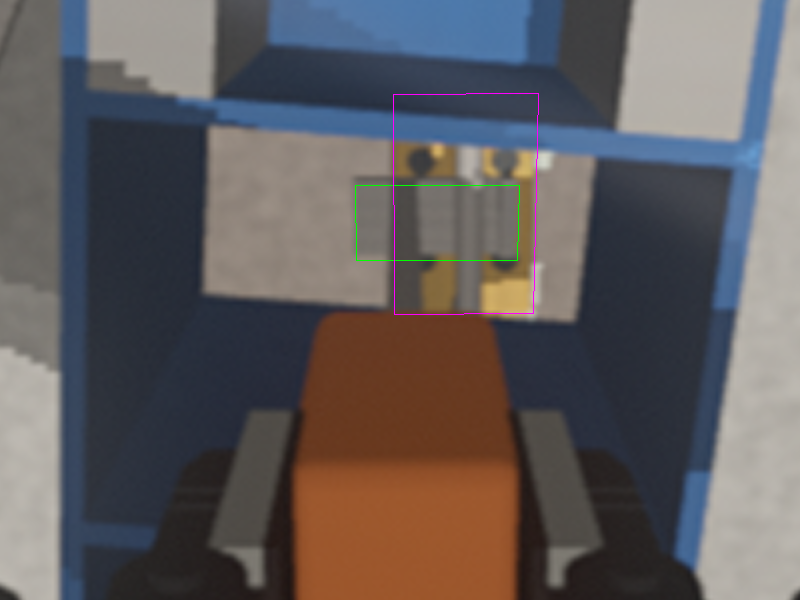

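```bash
python3 -m inch '[[[-1,0,0,-0.008,0],[-1,0,0,-0.005,0],[-1,0,0,-0.004,0],[-1,0,0,-0.004,0],[-1,0,0,-0.005,0],[-1,0,0,-0.01,0],[-1,0,0,-0.01,0],[-1,0,0,0,0],[-1,0,0,0,0]]]'
python3 - <<'E'
from station import bot
from h import *
s=bot.state(); print(s["tcp_pos"],s["ee_rot"],s["force"],s["ft_torque"],s["opening"])
for n in ("wrist",): cv2.imwrite(f"pics/{n}8.png",cv2.resize(bot.grab_frame(n)[140:290,180:380,::-1],None,fx=4,fy=4))
E
```

```text
time_s: 10.82
tcp_pos: [0.5544, -0.145, 0.191]
ee_rot: [-3.141, -0.0, 1.64]
force: [-1.0, -0.0, -4.9]
opening: 0.277
[ 0.55442044 -0.14496704  0.19095851] [-3.14149280e+00 -8.24270899e-05  1.64025560e+00] [-1.01815358e+00 -3.00055436e-03 -4.94814166e+00] [-0.0171331   0.06763026  0.04517606] 0.2767727656592443
```

View pics/wrist8.png

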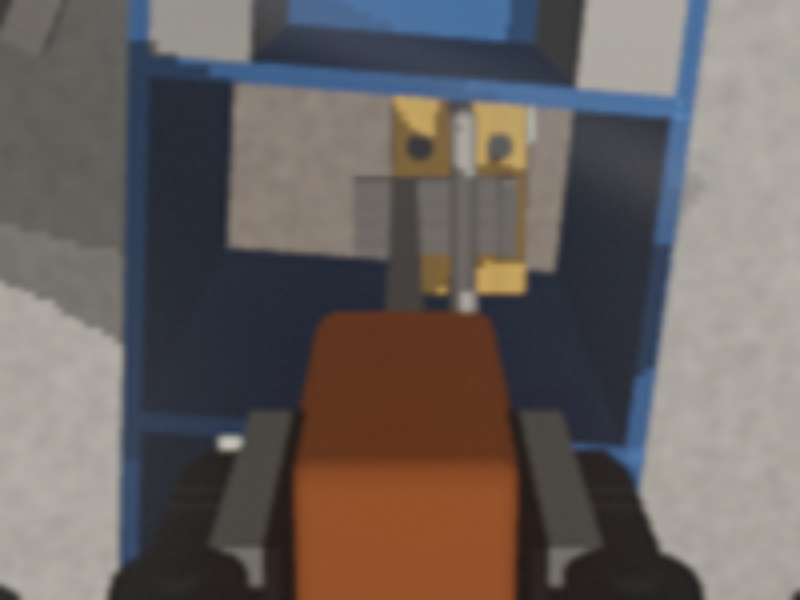

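```bash
python3 -m inch '[[[-1,0,0,-0.01,0],[-1,0,0,-0.018,0],[-1,0,0,-0.02,0],[-1,0,0,-0.02,0],[-1,0,0,-0.02,0],[-1,0,0,-0.02,0],[-1,0,0,-0.015,0],[-1,0,0,-0.01,0],[-1,0,0,0,0],[-1,0,0,0,0]]]'
python3 - <<'E'
from station import bot
from h import *
s=bot.state(); print(s["tcp_pos"],s["ee_rot"],s["force"],s["qpos"],s["opening"])
for n in ("wrist","scene"): cv2.imwrite(f"pics/{n}9.png",bot.grab_frame(n)[:,:,::-1])
E
```

```text
time_s: 12.12
tcp_pos: [0.5544, -0.1449, 0.3235]
ee_rot: [-3.141, -0.0, 1.64]
force: [-0.4, 0.3, -4.1]
opening: 0.278
[ 0.55437379 -0.14493325  0.3235036 ] [-3.14083795e+00 -4.02927387e-04  1.64029781e+00] [-0.36398351  0.3498893  -4.11202126] [-4.02141555e-01  2.99212465e-01  3.75014013e-01  1.64745325e+00
  1.60366391e-05  1.09915313e+00] 0.2776376423170605
```

View pics/wrist9.png

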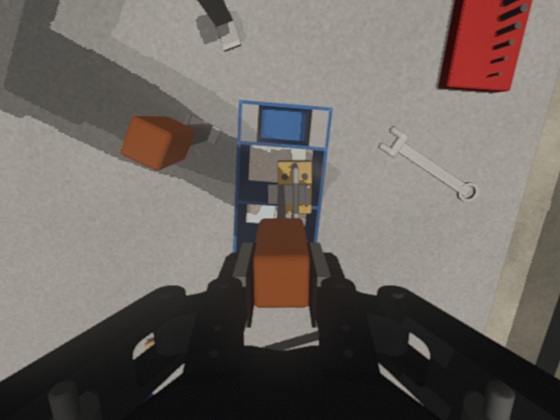

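View pics/scene9.png

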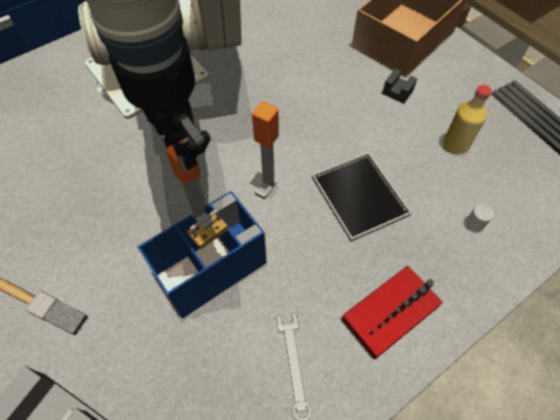

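```bash
python3 -m inch '[[[-1,0.008,0,0,0],[-1,0.016,0.003,0,0],[-1,0.024,0.005,0,0],[-1,0.03,0.006,0,0],[-1,0.03,0.006,0,0],[-1,0.03,0.006,0,0],[-1,0.03,0.006,0,0],[-1,0.03,0.006,0,0],[-1,0.03,0.006,0,0],[-1,0.03,0.005,0,0],[-1,0.024,0.003,0,0],[-1,0.018,0.0026,0,0],[-1,0.012,0,0,0],[-1,0.008,0,0,0],[-1,0.004,0,0,0],[-1,0,0,0,0],[-1,0,0,0,0],[-1,0,0,0,0]]]'
python3 - <<'E'
from station import bot
from h import *
s=bot.state(); print(s["tcp_pos"],s["ee_rot"],s["force"],s["qpos"],s["opening"])
for n in ("wrist","scene"): cv2.imwrite(f"pics/{n}10.png",bot.grab_frame(n)[:,:,::-1])
E
```

```text
time_s: 14.48
tcp_pos: [0.5865, 0.1816, 0.3241]
ee_rot: [3.142, 0.0, 1.64]
force: [-0.2, -0.6, -4.4]
opening: 0.276
[0.58653843 0.18155258 0.32413107] [3.14154205e+00 6.31424945e-05 1.63962329e+00] [-0.22674711 -0.59289351 -4.38572935] [ 1.63632604e-01  3.78654728e-01  4.95272265e-01  1.68736946e+00
 -6.76495791e-05  1.66560197e+00] 0.27601664518279717
```

View pics/wrist10.png

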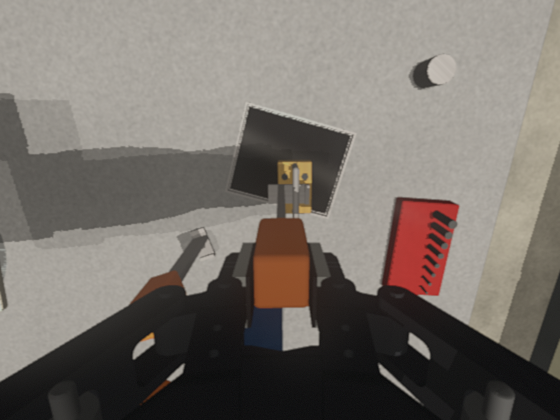

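View pics/scene10.png

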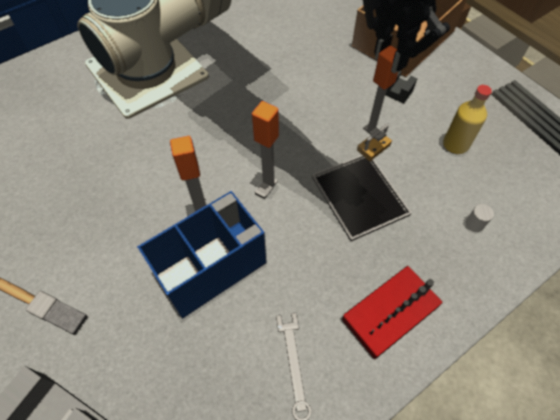

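```bash
python3 - <<'E'
from station import bot
from h import *
c=bot.camera_info("wrist"); w=unproj(c,[(248,104),(354,134),(327,216),(229,190)],.012); print(w.round(3),w.mean(0))
E
python3 -m inch '[[[-1,0,0,0.015,0],[-1,0,0,0.025,0],[-1,0,0,0.03,0],[-1,0,0,0.025,0],[-1,0,0,0.02,0],[-1,0,0,0.01,0],[-1,0,0,0,0],[-1,0,0,0,0]]]'
```

```text
[[0.532 0.267 0.012]
 [0.692 0.235 0.012]
 [0.666 0.105 0.012]
 [0.507 0.137 0.012]] [0.59925156 0.18597154 0.012     ]
time_s: 15.58
tcp_pos: [0.5869, 0.1821, 0.2]
ee_rot: [3.14, -0.0, 1.64]
force: [0.7, 0.1, -4.7]
opening: 0.274
```

```bash
python3 -m inch '[[[-1,0,0,0.015,0],[-1,0,0,0.012,0],[-1,0,0,0.006,0],[-1,0,0,0.003,0],[-1,0,0,0.003,0],[-1,0,0,0.003,0],[-1,0,0,0,0],[-1,0,0,0,0]]]'
python3 - <<'E'
from station import bot
from h import *
s=bot.state(); print(s["tcp_pos"],s["ee_rot"],s["force"])
for n in ("wrist","scene"): cv2.imwrite(f"pics/{n}11.png",bot.grab_frame(n)[:,:,::-1])
E
python3 -m inch '[[[-1,0,0,0.004,0],[-1,0,0,0.004,0],[-1,0,0,0.002,0],[-1,0,0,0,0],[-1,0,0,0,0]]]'
python3 - <<'E'
from station import bot
from h import *
s=bot.state(); print(s["tcp_pos"],s["ee_rot"],s["force"])
for n in ("wrist","scene"): cv2.imwrite(f"pics/{n}12.png",bot.grab_frame(n)[:,:,::-1])
a=cv2.imread("pics/wrist12.png")[120:320,160:400]; b=cv2.imread("pics/scene12.png")[100:260,290:440]
cv2.imwrite("pics/c12.png",np.hstack([cv2.resize(a,(480,400),interpolation=2),cv2.resize(b,(320,400),interpolation=2)]))
E
```

```text
time_s: 16.58
tcp_pos: [0.5866, 0.182, 0.1575]
ee_rot: [3.141, -0.0, 1.64]
force: [0.1, -0.2, -1.6]
opening: 0.279
[0.58661832 0.18202094 0.15745015] [ 3.14094820e+00 -6.65049375e-05  1.64023728e+00] [ 0.10397087 -0.16893456 -1.58716992]
time_s: 17.3
tcp_pos: [0.5865, 0.182, 0.1472]
ee_rot: [3.141, -0.0, 1.64]
force: [0.8, 0.2, -2.4]
opening: 0.277
[0.58653799 0.18202713 0.14716803] [ 3.14144345e+00 -5.32094195e-05  1.64027535e+00] [ 0.81384874  0.19754419 -2.39767306]
```

View pics/c12.png

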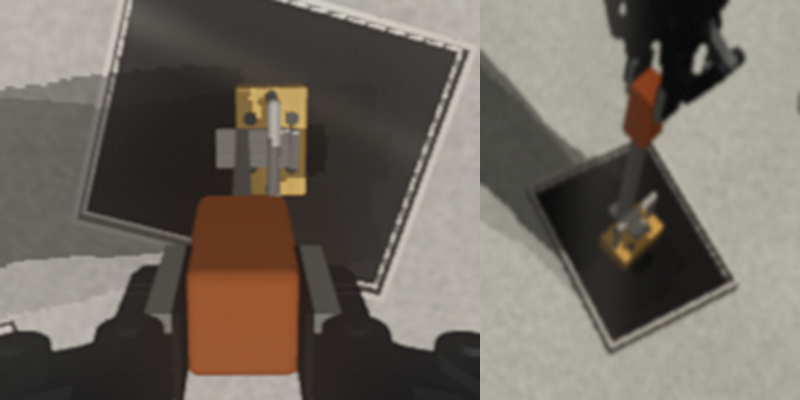

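```bash
python3 -m inch '[[[-1,0,-0.005,0,0],[-1,0,-0.007,0,0],[-1,0,-0.008,0,0],[-1,0,-0.009,0,0],[-1,0,-0.009,0,0],[-1,0,0,0,0],[-1,0,0,0,0]]]'
python3 - <<'E'
from station import bot
from h import *
s=bot.state(); print(s["tcp_pos"],s["ee_rot"],s["force"])
a=bot.grab_frame("wrist")[120:320,160:400,::-1]; b=bot.grab_frame("scene")[100:260,290:440,::-1]
cv2.imwrite("pics/c13.png",np.hstack([cv2.resize(a,(480,400),interpolation=2),cv2.resize(b,(320,400),interpolation=2)]))
E
```

```text
time_s: 18.27
tcp_pos: [0.5487, 0.1794, 0.1472]
ee_rot: [3.141, -0.0, 1.64]
force: [-0.1, -0.8, -2.3]
opening: 0.276
[0.54873379 0.17939159 0.14723611] [ 3.14112499e+00 -5.12317550e-05  1.64025998e+00] [-0.09466684 -0.84110461 -2.3138728 ]
```

View pics/c13.png

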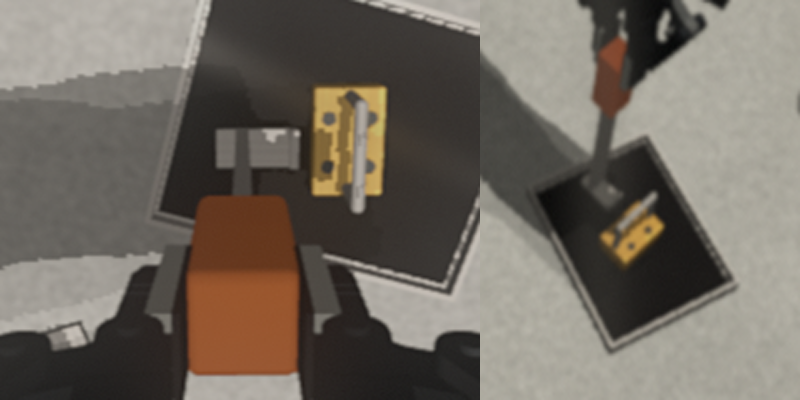

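```bash
python3 -m inch '[[[-1,0,0,-0.015,0],[-1,0,0,-0.03,0],[-1,0,0,-0.035,0],[-1,0,0,-0.035,0],[-1,0,0,-0.025,0],[-1,-0.015,-0.0018,0,0],[-1,-0.03,-0.0018,0,0],[-1,-0.03,-0.0018,0,0],[-1,-0.03,-0.0018,0,0],[-1,-0.03,-0.0018,0,0],[-1,-0.03,-0.0018,0,0],[-1,-0.03,-0.0018,0,0],[-1,-0.03,-0.0018,0,0],[-1,-0.03,-0.0018,0,0],[-1,-0.01,-0.0018,0,0],[-1,0,0,0,0],[-1,0,0,0,0]]]'
python3 - <<'E'
from station import bot
from h import *
s=bot.state(); print(s["tcp_pos"],s["ee_rot"],s["force"])
im=bot.grab_frame("wrist"); c=bot.camera_info("wrist")
p=[s["tcp_pos"][0],s["tcp_pos"][1],s["ee_rot"][2]-np.pi/2]; z=s["tcp_pos"][2]-.1206
rk=[.5524,-.153,-.0102]
overlay(im,c,[(T(p,box(-.012,.026,-.009,.009,z+.004)),(0,255,0)),(T(rk,box(-.03,.03,.05,.09,.13)),(0,255,255)),(T(rk,box(-.03,.03,.05,.09,.05)),(0,255,255)),(T(p,box(-.012,.026,-.009,.009,.054)),(255,0,255))],"pics/ov14.png",(180,130,200,150),4)
cv2.imwrite("pics/top14.png",bot.grab_frame("top")[:,:,::-1])
E
```

```text
time_s: 20.5
tcp_pos: [0.5488, -0.0856, 0.287]
ee_rot: [-3.141, -0.0, 1.641]
force: [0.2, 0.7, -2.0]
opening: 0.277
[ 0.54879076 -0.08564814  0.28695243] [-3.14138587e+00 -3.27707570e-04  1.64069884e+00] [ 0.239833    0.6546465  -1.95544722]
```

View pics/ov14.png

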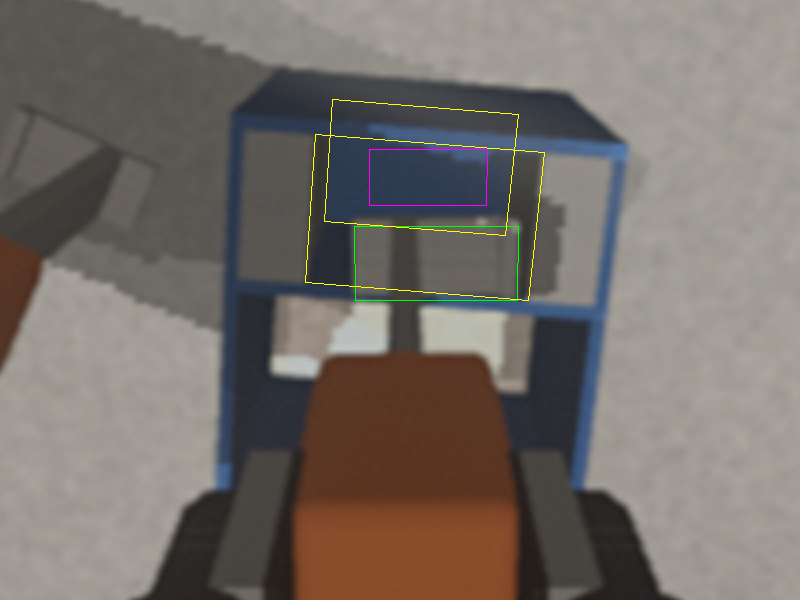

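```bash
python3 -m inch '[[[-1,0,0,0.02,0],[-1,0,0,0.03,0],[-1,0,0,0.03,0],[-1,0,0,0.022,0],[-1,0,0,0.01,0],[-1,0,0,0,0],[-1,0,0,0,0]]]'
python3 -m inch '[[[-1,0,0,0.002,0],[-1,0,0,0.001,0],[-1,0,0,0,0],[-1,0,0,0,0]]]'
```

```text
time_s: 21.48
tcp_pos: [0.5495, -0.0862, 0.1761]
ee_rot: [3.14, 0.001, 1.641]
force: [-0.3, 0.4, -1.0]
opening: 0.278
time_s: 21.98
tcp_pos: [0.549, -0.0862, 0.1721]
ee_rot: [3.142, -0.0, 1.64]
force: [-0.3, -0.6, -1.9]
opening: 0.278
```

```bash
python3 -m inch '[[[-1,0,0,0.001,0],[-1,0,0,0,0],[-1,0,0,0,0]]]'
python3 -m inch '[[[-1,0,0,0.001,0],[-1,0,0,0,0],[-1,0,0,0,0]]]'
```

```text
time_s: 22.35
tcp_pos: [0.549, -0.0862, 0.171]
ee_rot: [-3.142, -0.0, 1.64]
force: [0.4, 0.1, -1.7]
opening: 0.276
time_s: 22.72
tcp_pos: [0.5491, -0.0863, 0.1706]
ee_rot: [3.141, 0.0, 1.64]
force: [-1.4, -0.1, 6.1]
opening: 0.279
```

```bash
python3 -m inch '[[[-0.35,0,0,0,0],[-0.2,0,0,0,0],[0,0,0,0,0],[0.5,0,0,0,0],[1,0,0,0,0],[1,0,0,0,0],[1,0,0,0,0],[1,0,0,0,0]]]' 20
python3 - <<'E'
from station import bot
from h import *
s=bot.state(); print(s["tcp_pos"],s["force"],s["opening"])
cv2.imwrite("pics/w15.png",bot.grab_frame("wrist")[:,:,::-1])
E
```

```text
time_s: 23.72
tcp_pos: [0.549, -0.0863, 0.1701]
ee_rot: [-3.142, 0.0, 1.64]
force: [-0.5, -0.4, 0.5]
opening: 0.999
[ 0.54898135 -0.08625742  0.17009167] [-0.53705274 -0.41409997  0.4944691 ] 0.9987468083428823
```

View pics/w15.png

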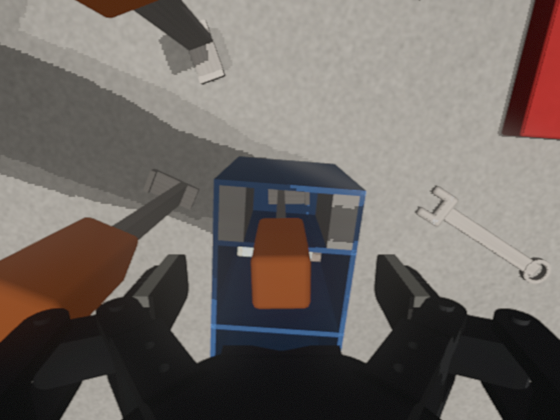

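Picker released and standing. I'll retreat straight up and away, then check.

```bash
python3 -m inch '[[[1,0,0,-0.02,0],[1,0,0,-0.04,0],[1,0,0,-0.05,0],[1,0,0,-0.05,0],[1,-0.02,-0.01,-0.01,0],[1,-0.04,-0.01,0,0],[1,-0.04,-0.01,0,0],[1,-0.04,-0.01,0,0],[1,-0.03,0,0,0],[1,0,0,0,0],[1,0,0,0,0]]]'
python3 - <<'E'
from station import bot
from h import *
s=bot.state(); print(s["tcp_pos"],s["force"],s["opening"])
for n in ("wrist","scene","top"): cv2.imwrite(f"pics/{n}16.png",bot.grab_frame(n)[:,:,::-1])
a=cv2.imread("pics/top16.png")[95:275,125:445]
cv2.imwrite("pics/top16z.png",cv2.resize(a,None,fx=2.5,fy=2.5,interpolation=2))
a=cv2.imread("pics/scene16.png")[80:330,130:430]
cv2.imwrite("pics/scene16z.png",cv2.resize(a,None,fx=2.4,fy=2.4,interpolation=2))
E
```

```text
time_s: 25.15
tcp_pos: [0.5208, -0.2582, 0.34]
ee_rot: [-3.141, -0.0, 1.64]
force: [0.3, 0.0, 0.1]
opening: 1.002
[ 0.52083887 -0.25819841  0.34004242] [0.34278293 0.01806595 0.14532902] 1.0020141735342647
```

View pics/top16z.png

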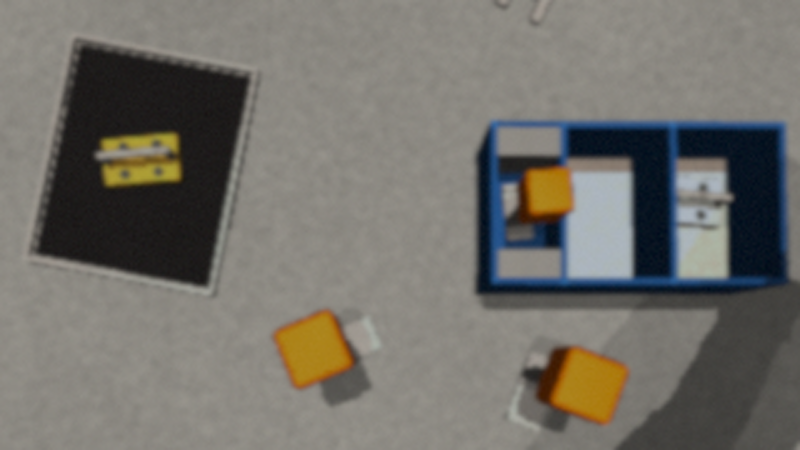

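View pics/scene16z.png

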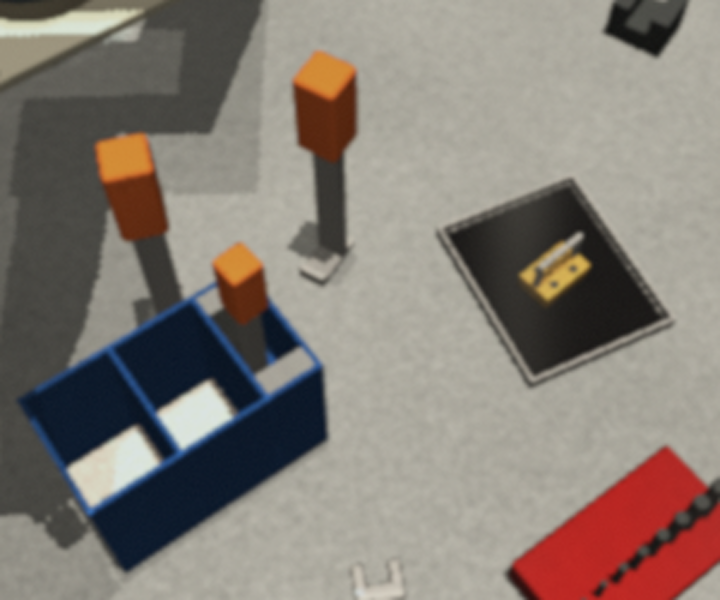

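View pics/wrist16.png

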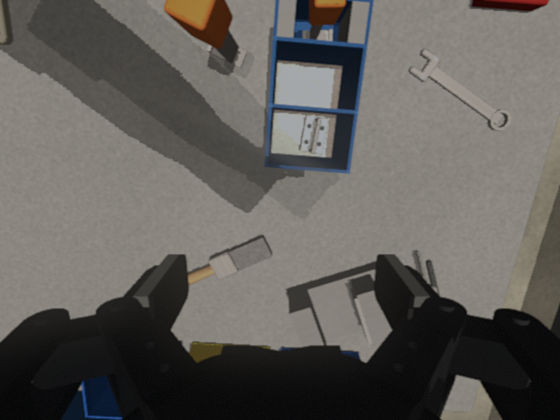

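The block stands upright near the middle of the tray (top zoom (140,160)). The picker stands in its pocket (top zoom (547,192)). The arm is clear and nothing else has moved.

```bash
python3 -c "
from station import bot
print(bot.finish_job())"
```

```text
the job is handed in; nothing more can be done
None
```

I lifted the brass block out of the rack's middle well by its bail with the pocket picker. I stood it near the middle of the drip tray, unhooked it, and put the picker back in its pocket. The job was handed in at about 25 s of the 58 s allowed, and no verdict was reported.

- **Block:** the last pictures show it upright near the middle of the tray and free of the hook. The gripper never touched it.
- **Picker:** it stands upright in its pocket and is released. The hand is open and clear of everything, with about 0 N on the wrist.
- **Forces:** the largest wrist reading I saw was about 6 N, when gripping the picker and when setting it down on the pocket floor. I read the force only at the end of each move.
- **Small disagreements:** the top and wrist cameras differed by about 3 mm on the rack's y position. The picker's size fit came out at 0.975 of nominal, but the outside look-alikes measure about 1.3 times nominal, so it was the right one. Neither affected the job.

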